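# Register a machined block in the corner of a drilling jig

## Robot

A 6-joint arm with a two-finger parallel gripper is mounted at the origin on the work surface. World frame = base frame: x ahead of the robot, y to its left, z up, the work surface at z = 0. Lengths are in m, angles in rad, forces in N, time in s.
With the tool pointing down it reaches from about 0.275 to 0.775 m from the base axis. Payload 14.6 kg.
Tool frame: the origin (TCP) lies at the very end of the fingers, on their centre line; the grasp point (between the pads) lies 19 mm behind it; z points along the fingers, y is the line along which they close (so a half turn about z gives the same grasp; the last joint's range is limited). The gripper opens to 85 mm and grips with 20 to 120 N. Pads are 22 mm wide; open, the fingers measure 114 mm over their backs; the gripper's body (76 mm by 85 mm) begins 54 mm behind the grasp point. The pads swing forward as they close: fully open they stand 13 mm farther back than shut.
Start: joints at [1.013, 0.263, -0.048, 1.259, 0, 1.415], TCP at [0.206, 0.483, 0.231] pointing down, gripper open.
Joint ranges: [-2.65, 2.65], [-0.89, 1.7], [-1.18, 1.37], [-2.13, 2.11], [-1.35, 1.29], [-3.14, 3.14]. Speed limits (rad/s): [1.89, 1.89, 2.57, 2.79, 3.14, 3.14].

## Interface

Orientations are given as a unit quaternion [x, y, z, w].
In Python, from cell import state, grab_frame, camera_model, close_job gives the robot as it stands.
- The arm moves only by the tool send_rows, never from a script. Its argument "steps" is a list that holds one entry, the list of rows, each a list of 6 numbers: the shift along the tool's x, y, z in mm, then the turn, a rotation vector about the tool's x, y, z in rad. A call has exactly 5 rows; each row shifts and turns the commanded pose from where the row before left it, along the tool's axes as they then stand; what a row does not reach is not made up. A row lasts 1/12 s, in which the tool goes at most 41.7 mm and 7.16 degrees, less where a joint would pass 70% of its speed; a pose out of reach is approached as far as the arm can. A call is refused whole if a number of a shift passes 41.7 or a number of a turn 0.125, either way. A call with a gripper value outside its range is refused whole. "claw" is the opening, from -1 (shut) to 1 (fully open), set as the call begins (left out, the last holds). The fingers move at their own pace and stop on an object; the grip force is fixed at half the most. Time passes only in rows, so rows that do not move let the fingers close, or fill a call up. It gives the time, the measured TCP pose, the force, the opening and the grip force at its end, in the units of the state.
- state(): the state, without advancing time (a new reading comes with each control period).
- grab_frame(name): name is "side" or "top" or "wrist"; returns the picture (480x640x3 uint8, red, green, blue); there is no depth.
- camera_model(name): a dict with "intrinsics" (3x3 intrinsics, pixels), "world_from_camera" (4x4, takes a point from camera to world coordinates); the wrist camera has in their place "T_tool_cam" (4x4, takes a point from camera to tool coordinates, whose origin is the TCP and whose axes are the flange's). Camera axes: x right, y up, looking along -z (the intrinsics and any distortion apply to the point x, -y, -z); pixel columns grow to the right and rows downward; lengths in m; the calibration is good to about 2 mm. A picture is of the moment at which its call begins: read the wrist's pose just before it. camera_model takes no time and is no camera call.
- close_job(): hands the job in; it is judged then, once.
The state is a dict: "time": time; "joint_pos": joint angles; "joint_velocities": joint speeds; "joint_torque": joint torques, N m; "ee_pos": TCP position; "eef_rot": TCP orientation; "ft_force": force on the tool from outside, world axes, zero at the start; "moment": the same for the moment, N m; "width": finger opening in m; "gripper_force": force on a finger pad.
Only numpy, scipy, OpenCV 4.12 (cv2) and the standard library are available. Lean on these libraries where they do the work, as an engineer would, in place of code of your own. Each camera call takes 0.05 s, during which the arm holds its last target. There are 200 camera calls.

## Task

Get the aluminium block ready for drilling: slide it off its taped parking mark across the jig's steel plate, never lifting or tipping it, until its long side sits flat against the red fence at least two fingers' width (about 30 mm) short of the yellow stop. Then slide it along the fence until its end meets the stop, and finish there still holding the block, pressing it gently (about 10 N of hand pressure each way) against the red fence and the yellow stop at once. Do not let go at the end, and leave the other things on the bench alone.

Things in the scene. Friction and masses are not known exactly. Their poses are not given: they have to be found in the camera images.
- block_center (a point): Centre of the loose aluminium block (about 0.45 kg), on its vertical centre line, 35 mm above its underside. x runs across its foot's short way, y along the long way, z up. The block starts with its x axis within 0.55 rad of the jig's x axis.
- block: The same block; origin at the centre of its underside, same axes. Foot 60 (x) x 80 (y) x 25 mm high; centred on it an upright boss 30 (x) x 44 (y) mm from 25 to 70 mm above the underside. Grip the boss from above across its 30 mm (along x) or its 44 mm.
- jig: The fixed dark jig plate of smooth oiled steel (slippery, friction about 0.2), 240 (x) x 360 (y) x 12 mm thick, lying on the bench; origin at the centre of its underside, top at z = 12 mm. Its x axis points away from the robot (turned up to 0.35 rad) towards the red fence, its y axis runs along the fence towards the yellow stop.
- fence: The fixed red fence bar (oiled like the plate) along the plate's far edge, 25 mm thick (x), 360 mm long (y), 20 mm high above the plate. Its origin and axes coincide with those of the jig; its working face looks to the jig's -x.
- fence_face (a point): Middle of the fence's working face, 10 mm above the plate: at x = 85 mm, y = 0 in the jig's frame. Axes as the jig's. The seated block's centre line lies 30 mm to the jig's -x of this face.
- stop: The fixed yellow stop bar (oiled like the plate) standing on the plate square to the fence and touching it, 80 (x) x 24 (y) x 20 mm high; its place along the fence varies. Axes parallel to the jig's; origin at the centre of its underside, on the plate's top. Its working face looks to -y, 12 mm from the origin.
- stop_face (a point): Middle of the stop's working face, 10 mm above the plate, axes as the jig's. The seated block's centre line lies 40 mm to the -y of this face.
- bushing: Bystander: brass bushing, 28 mm across, 16 mm high, standing on the near part of the plate; origin at the centre of its underside.
- spray_can: Bystander: blue spray can, 64 mm across, 190 mm high, on the bench to the robot's right; origin at the centre of its underside.
- cup: Bystander: red plastic cup, 84 mm across, 100 mm high, on the bench to the robot's left; origin at the centre of its underside.
- screwdriver: Bystander: screwdriver with a yellow handle about 200 mm long, lying on the bench to the left of the jig, pointing away from the robot; origin under its middle.
Mind the look-alikes: they are no part of the job. Of the things shaped like the block, the aluminium one is meant.

How it is judged:
On the way:
1. the block's long side is flat against the red fence, its end still at least 15 mm short of the stop (contact force between block and fence above 1 N and x of block_center in the frame of jig above 0.0525 m and angle between the y axis of block_center and the y axis of jig, either way round below 0.04 rad and z of block_center in the frame of jig below 0.051 m and y of block_center in the frame of stop below -0.067 m), for 0.2 s.
At the end, for the whole second after the job is handed in: Through the last second the fingers still hold or push the block, which rests on the plate (raised less than 4 mm, tilted less than 0.06 rad), still, square to the fence within 0.04 rad, within 2.5 mm of the fence and of the stop, pressed on each of them with 2 to 40 N (contact force between block and fence between 2 and 40 N and contact force between block and stop between 2 and 40 N and contact force between the fingers and block above 1 N and x of block_center in the frame of jig above 0.0525 m and y of block_center in the frame of stop above -0.0545 m and angle between the y axis of block_center and the y axis of jig, either way round below 0.04 rad and z of block_center in the frame of jig below 0.051 m and angle between block_center's own z axis and vertical below 0.06 rad and linear speed of block below 0.01 m/s); the arm keeps its last pose, push and grip.
It fails at once if the block is lifted more than 8 mm off the plate (z of block_center in the frame of jig above 0.055 m).
It fails at once if the block is tipped by more than 0.2 rad (angle between block_center's own z axis and vertical above 0.2 rad).
It fails at once if the block meets the stop while it is more than 5 mm off the fence (contact force between block and stop above 1 N and x of block_center in the frame of jig below 0.05 m).
It fails at once if the block is rammed into the fence or the stop with more than 70 N (contact force between block and fence above 70 N or contact force between block and stop above 70 N).
It fails at once if a bystander is shifted by more than 20 mm (distance of any of bushing, spray_can, cup, screwdriver from where it was at the start of the episode above 0.02 m).
It also fails if it takes over 72 s, if anything falls off the work surface, if the arm or the gripper's body presses on something with over 40 N, if the wrist force passes 120 N, or if a joint passes its speed limit or range.

## Working session

There is one attempt and no reset: what is moved stays moved. The work goes in short steps, Python scripts to look and compute and a tool call to move; the robot and the scene stay as the last step left them, time stands still between calls to the robot, and variables do not carry over. Pictures are saved under pics/ and viewed, at most 10 in all, crops included, and the job is handed in when it is done.

Besides the shell and the picture viewer there is one more tool, called after "Call:" by a JSON object that holds its "fn" and its "kwargs", one argument or row to a line. send_rows: Moves the arm, as the interface text tells. Its arguments: {"type":"object","properties":{"steps":{"type":"array","items":{"type":"array","items":{"type":"array","items":{"type":"number"}}}},"claw":{"type":"number"}},"required":["steps"]}

```bash
mkdir -p pics; ls
python3 - <<'E'
from cell import *
import cv2,json
import numpy as np
np.set_printoptions(precision=4,suppress=True)
s=state();print(s)
for n in("top","side","wrist"):
    cv2.imwrite(f"pics/{n}0.png",grab_frame(n)[:,:,::-1]);m=camera_model(n);print(n,{k:np.array(v) if not isinstance(v,str) else v for k,v in m.items()})
E
```

```text
pics
{'time': 0.0, 'joint_pos': array([ 1.0127,  0.2635, -0.0489,  1.2594, -0.    ,  1.4155]), 'joint_velocities': array([-0.0009,  0.0016,  0.0008,  0.0004,  0.0002,  0.0021]), 'joint_torque': array([  0.0008, -63.7604,  38.4567,   0.014 ,  -0.0001,  -0.0001]), 'ee_pos': array([0.2057, 0.4827, 0.2308]), 'eef_rot': array([ 0.2   ,  0.9798, -0.0005, -0.0002]), 'ft_force': array([-0.2673,  0.643 ,  0.6157]), 'moment': array([-0.0033,  0.0556, -0.0293]), 'gripper_force': 0.0, 'width': 0.08513607611865379}
top {'intrinsics': array([[591.5916,   0.    , 314.109 ],
       [  0.    , 591.5916, 242.2811],
       [  0.    ,   0.    ,   1.    ]]), 'world_from_camera': array([[ 0.0016,  0.9958, -0.0916,  0.3812],
       [-0.9999,  0.0027,  0.011 ,  0.0089],
       [ 0.0112,  0.0916,  0.9957,  1.4438],
       [ 0.    ,  0.    ,  0.    ,  1.    ]])}
side {'intrinsics': array([[562.666 ,   0.    , 322.5026],
       [  0.    , 562.666 , 231.1373],
       [  0.    ,   0.    ,   1.    ]]), 'world_from_camera': array([[ 0.9569,  0.2096, -0.201 ,  0.2797],
       [-0.2904,  0.697 , -0.6556, -0.8246],
       [ 0.0027,  0.6857,  0.7279,  0.9707],
       [ 0.    ,  0.    ,  0.    ,  1.    ]])}
wrist {'intrinsics': array([[386.9194,   0.    , 314.9526],
       [  0.    , 386.9194, 230.3206],
       [  0.    ,   0.    ,   1.    ]]), 'T_tool_cam': array([[ 0.0011,  0.9549,  0.297 ,  0.0757],
       [ 1.    , -0.0009, -0.001 ,  0.0007],
       [-0.0006,  0.297 , -0.9549, -0.1417],
       [ 0.    ,  0.    ,  0.    ,  1.    ]])}
```

View pics/top0.png

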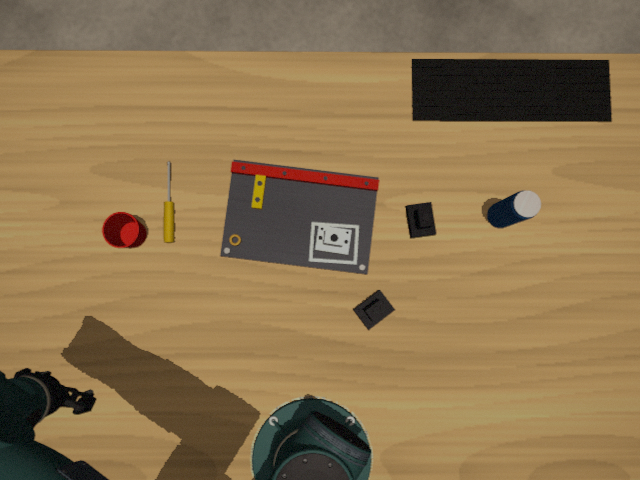

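View pics/side0.png

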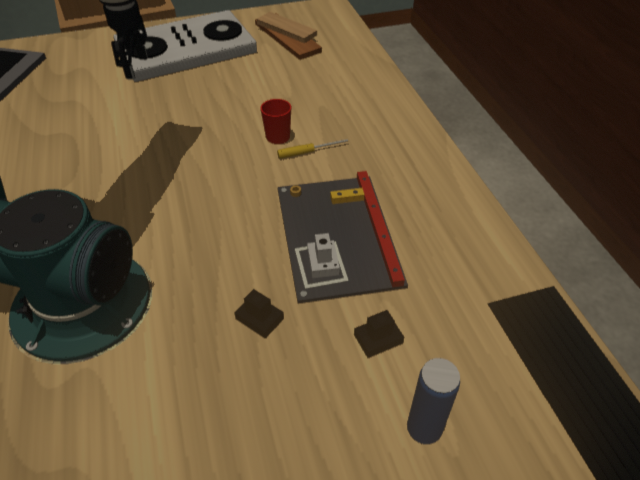

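Candidates in the top view are the pale block inside the white tape at (333,238), a dark one at (421,219) and a dark one at (374,309). I choose the pale aluminium block on the plate and check it in a close crop. The red fence runs (232,166)–(378,184), the yellow stop is at (259,191), and the bushing is at (235,240).

Run:
```python
import cv2
a=cv2.imread("pics/top0.png")[150:285,210:390]
cv2.imwrite("pics/crop0.png",cv2.resize(a,None,fx=4.4,fy=4.4,interpolation=cv2.INTER_CUBIC))
```

```text
(no output)
```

View pics/crop0.png

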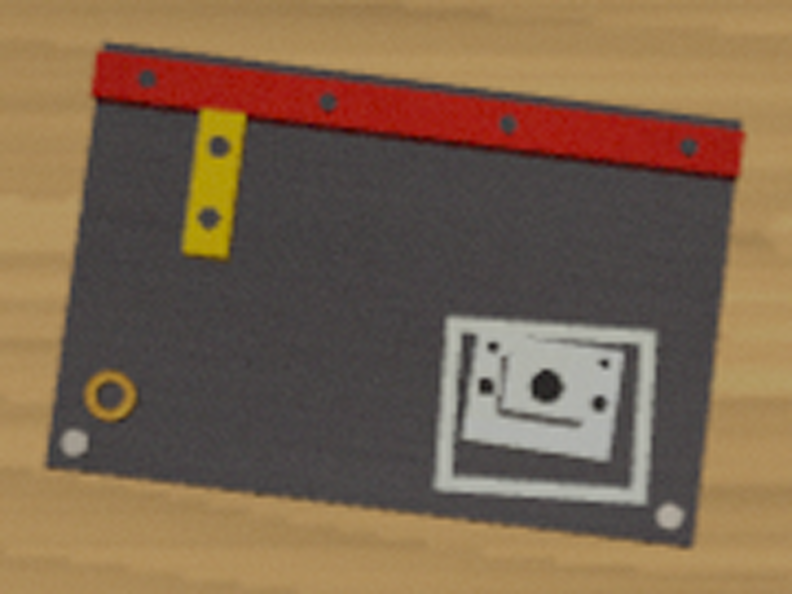

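The crop shows the pale block with a bored boss, its bore at crop (547,386), standing inside the tape. The block has foot corners (475,333), (625,353), (607,461), (462,440). The fence front edge runs (93,97)–(735,178) and the stop's working edge (246,113)–(228,258).

```bash
cat > h.py <<'E'
from cell import *
import numpy as np, cv2
from scipy.spatial.transform import Rotation as R
np.set_printoptions(precision=4,suppress=True)
def ray(px,z,K,T):
    px=np.atleast_2d(px).astype(float)
    d=np.c_[(px[:,0]-K[0,2])/K[0,0],-(px[:,1]-K[1,2])/K[1,1],-np.ones(len(px))]@T[:3,:3].T
    return T[:3,3]+d*((z-T[2,3])/d[:,2])[:,None]
def top(px,z):
    m=camera_model("top");return ray(px,z,np.array(m["intrinsics"]),np.array(m["world_from_camera"]))
def wrist(px,z,s):
    m=camera_model("wrist");T=np.eye(4);T[:3,:3]=R.from_quat(s["eef_rot"]).as_matrix();T[:3,3]=s["ee_pos"]
    return ray(px,z,np.array(m["intrinsics"]),T@np.array(m["T_tool_cam"]))
E
python3 - <<'E'
from h import *
c=lambda l:np.array(l)/4.4+[210-.4,150-.4]
f=top(c([(93,97),(735,178),(97,50),(743,130)]),.032)[:,:2];print("fence",f)
st=top(c([(200,110),(246,113),(228,258),(182,253)]),.032)[:,:2];print("stop",st)
b=top(c([(475,333),(625,353),(607,461),(462,440)]),.037)[:,:2];print("block",b,b.mean(0))
bo=top(c([(547,386)]),.082);print("bore",bo)
pl=top(c([(50,467),(690,546)]),.012)[:,:2];print("plate near",pl)
ang=lambda d:np.arctan2(d[1],d[0])
u=f[0]-f[1];print("jig yaw",ang(u)-np.pi/2, ang(f[2]-f[3])-np.pi/2, ang(pl[0]-pl[1])-np.pi/2)
print("block yaw",ang(b[0]-b[1])-np.pi/2,ang(b[3]-b[2])-np.pi/2,ang(b[0]-b[3]),ang(b[1]-b[2]))
print("stop yaw",ang(st[1]-st[2]))
s=state();print(R.from_quat(s["eef_rot"]).as_matrix())
E
```

```text
fence [[ 0.6823  0.1953]
 [ 0.6385 -0.1578]
 [ 0.7086  0.1935]
 [ 0.6652 -0.1624]]
stop [[0.6752 0.1365]
 [0.6737 0.1112]
 [0.5931 0.1203]
 [0.5958 0.1455]]
block [[ 0.5516 -0.0148]
 [ 0.5409 -0.0964]
 [ 0.482  -0.0864]
 [ 0.4932 -0.0078]] [ 0.5169 -0.0514]
bore [[ 0.5182 -0.0519  0.082 ]]
plate near [[ 0.4797  0.2186]
 [ 0.437  -0.1337]]
jig yaw -0.1234025837180126 -0.12108114336374709 -0.12065540411190367
block yaw -0.13046957507431634 -0.14173747499911427 -0.1189563928264008 -0.16825063852538144
stop yaw -0.11252245827103602
[[-0.92    0.392  -0.0004]
 [ 0.392   0.92   -0.0007]
 [ 0.0001 -0.0008 -1.    ]]
```

Call:
{"fn": "send_rows", "kwargs": {
  "steps": [
    [[-33.1,-24.6,0,0,0,0],[-33.1,-24.6,0,0,0,0],[-33.1,-24.6,0,0,0,0],[-33.1,-24.6,0,0,0,0],[-33.1,-24.6,0,0,0,0]]
  ],
  "claw": 1
}}

```text
time: 0.57
ee_pos: [0.3101, 0.3032, 0.2312]
eef_rot: [0.2, 0.98, -0.0, -0.0]
ft_force: [1.9, 0.4, 1.2]
width: 0.0854
gripper_force: 0.0
```

Call:
{"fn": "send_rows", "kwargs": {
  "steps": [
    [[-33.1,-24.6,0,0,0,0],[-33.1,-24.6,0,0,0,0],[-33.1,-24.6,0,0,0,0],[-33.1,-24.6,0,0,0,0],[-33.1,-24.6,0,0,0,0]]
  ]
}}

```text
time: 0.98
ee_pos: [0.4143, 0.1249, 0.2314]
eef_rot: [0.2, 0.98, 0.0, 0.0]
ft_force: [1.4, 1.3, 0.5]
width: 0.0853
gripper_force: 0.0
```

Call:
{"fn": "send_rows", "kwargs": {
  "steps": [
    [[-33.1,-24.6,0,0,0,0],[-33.1,-24.6,0,0,0,0],[-33.1,-24.6,0,0,0,0],[-33.1,-24.6,0,0,0,0],[-33.1,-24.6,0,0,0,0]]
  ]
}}

```text
time: 1.4
ee_pos: [0.5184, -0.0533, 0.2312]
eef_rot: [0.2, 0.98, 0.0, -0.0]
ft_force: [1.1, 0.8, -0.2]
width: 0.0851
gripper_force: 0.0
```

Call:
{"fn": "send_rows", "kwargs": {
  "steps": [
    [[0,0,0,0,0,0.12],[0,0,0,0,0,0.12],[0,0,0,0,0,0.12],[0,0,0,0,0,0.12],[0,0,0,0,0,0.12]]
  ]
}}

```text
time: 1.82
ee_pos: [0.5178, -0.0512, 0.231]
eef_rot: [0.483, 0.875, -0.0, -0.0]
ft_force: [0.2, 0.5, -0.4]
width: 0.0853
gripper_force: 0.0
```

Call:
{"fn": "send_rows", "kwargs": {
  "steps": [
    [[0,0,0,0,0,0.12],[0,0,0,0,0,0.12],[0,0,0,0,0,0.12],[0,0,0,0,0,0.12],[0,0,0,0,0,0.09]]
  ]
}}

```text
time: 2.23
ee_pos: [0.5178, -0.0511, 0.2311]
eef_rot: [0.71, 0.704, -0.0, -0.0]
ft_force: [1.1, -1.1, 0.2]
width: 0.0858
gripper_force: 0.0
```

```bash
cat >> h.py <<'E'
JX=np.array([.9927,-.1207]);JY=np.array([.1207,.9927])
def show():
    s=state();M=R.from_quat(s["eef_rot"]).as_matrix();p=s["ee_pos"]
    f=np.array(s["ft_force"])
    print("t %.2f"%s["time"],"pos",p,"jig xy",p[:2]@JX,p[:2]@JY,"yaw(tool y)%.4f"%np.arctan2(M[1,1],M[0,1]),"toolz",M[:,2],"\nF jig",f[:2]@JX,f[:2]@JY,f[2],"grip",s["gripper_force"],s["width"]);return s
E
python3 - <<'E'
from h import *
s=show();cv2.imwrite("pics/w1.png",grab_frame("wrist")[:,:,::-1])
import pickle;pickle.dump(s,open("s1.pkl","wb"))
E
```

```text
t 2.23 pos [ 0.5178 -0.0511  0.2311] jig xy 0.5201889706937591 0.011770377004721328 yaw(tool y)-0.0085 toolz [-0.0005  0.0001 -1.    ] 
F jig 1.2041710196916167 -0.9819585823824102 0.22761701544596685 grip 0.0 0.08583394383205231
```

View pics/w1.png

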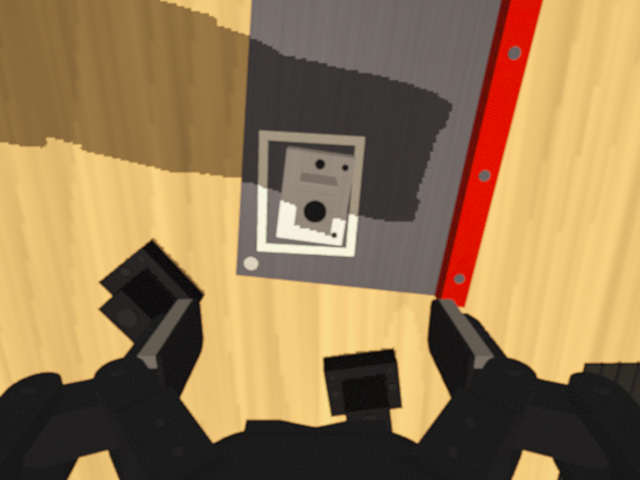

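The wrist view shows the block's bore at (315,211), the tape around it, the fence on the right, and the two dark decoys outside the plate. I check the bore and fence against the top-view values.

Run:
```python
from h import *
import pickle;s=pickle.load(open("s1.pkl","rb"))
b=wrist([(315,211)],.082,s);print("bore",b,b[0,:2]@JX,b[0,:2]@JY)
f=wrist([(508,0),(442,296)],.032,s)[:,:2];print("fence top front",f,f@JX)
k=wrist([(288,147),(354,157),(343,246),(276,237)],.037,s)[:,:2];print(k.mean(0))
for a,c in((0,3),(1,2)):print("yaw",np.arctan2(*(k[a]-k[c])[::-1])-np.pi/2)
```

```text
bore [[ 0.5183 -0.0493  0.082 ]] 0.5205025522631369 0.013660999958208825
fence top front [[ 0.6697  0.1062]
 [ 0.6412 -0.1483]] [0.652  0.6545]
[ 0.5185 -0.0492]
yaw -0.16254876048218847
yaw -0.10211594615322439
```

Call:
{"fn": "send_rows", "kwargs": {
  "steps": [
    [[0,0,10,0,0,0.06],[0,0,25,0,0,0.053],[0,0,30,0,0,0],[0,0,30,0,0,0],[0,0,25,0,0,0]]
  ]
}}

```text
time: 2.7
ee_pos: [0.5173, -0.0509, 0.1095]
eef_rot: [0.746, 0.666, -0.0, -0.0]
ft_force: [0.8, -0.2, -0.8]
width: 0.0853
gripper_force: 0.0
```

Call:
{"fn": "send_rows", "kwargs": {
  "steps": [
    [[0,0,20,0,0,0],[0,0,18,0,0,0],[0,0,16,0,0,0],[0,0,10,0,0,0],[0,0,4,0,0,0]]
  ]
}}

```text
time: 3.12
ee_pos: [0.517, -0.0509, 0.0418]
eef_rot: [0.746, 0.666, -0.001, -0.001]
ft_force: [-0.1, 0.5, 0.3]
width: 0.0856
gripper_force: 0.0
```

```bash
python3 -c "
from h import *
show()"
```

```text
t 3.12 pos [ 0.517  -0.0509  0.0418] jig xy 0.5193834833300129 0.011871473158672173 yaw(tool y)-0.1128 toolz [-0.0023  0.0006 -1.    ] 
F jig -0.1272121320687366 0.4512363119153877 0.3055473162691024 grip 0.0 0.08559000893285429
```

Call:
{"fn": "send_rows", "kwargs": {
  "steps": [
    [[0,0,0,0,0,0.008],[0,0,0,0,0,0],[0,0,0,0,0,0],[0,0,0,0,0,0],[0,0,0,0,0,0]]
  ],
  "claw": -1
}}

```text
time: 3.53
ee_pos: [0.5183, -0.0512, 0.044]
eef_rot: [0.749, 0.662, 0.0, 0.0]
ft_force: [-2.1, 0.4, 3.0]
width: 0.0289
gripper_force: 58.5
```

Call:
{"fn": "send_rows", "kwargs": {
  "steps": [
    [[0,0,0,0,0,0],[0,0,0,0,0,0],[0,0,0,0,0,0],[0,0,0,0,0,0],[0,0,0,0,0,0]]
  ]
}}

```text
time: 3.95
ee_pos: [0.5183, -0.0512, 0.044]
eef_rot: [0.749, 0.662, 0.0, 0.001]
ft_force: [-0.3, 0.5, 6.6]
width: 0.0292
gripper_force: 59.3
```

```bash
python3 -c "
from h import *
show()"
```

```text
t 3.95 pos [ 0.5183 -0.0512  0.044 ] jig xy 0.5206933458196765 0.011713404104723043 yaw(tool y)-0.1228 toolz [ 0.0011 -0.0003 -1.    ] 
F jig -0.3314278889876556 0.45194092758164994 6.603876599905929 grip 59.32310163974762 0.029230648022248396
```

Call:
{"fn": "send_rows", "kwargs": {
  "steps": [
    [[0,10,0,0,0,0],[0,20,0,0,0,0],[0,25,0,0,0,0],[0,22,0,0,0,0],[0,10,0,0,0,0]]
  ]
}}

```text
time: 4.37
ee_pos: [0.6065, -0.0622, 0.044]
eef_rot: [0.749, 0.662, 0.0, 0.001]
ft_force: [-7.6, 1.0, 16.7]
width: 0.0291
gripper_force: 61.7
```

Call:
{"fn": "send_rows", "kwargs": {
  "steps": [
    [[0,3,0,0,0,0],[0,2,0,0,0,0],[0,1,0,0,0,0],[0,1,0,0,0,0],[0,1,0,0,0,0]]
  ]
}}

```text
time: 4.78
ee_pos: [0.6121, -0.0628, 0.044]
eef_rot: [0.749, 0.662, -0.0, 0.0]
ft_force: [-3.4, 0.1, 7.2]
width: 0.0292
gripper_force: 60.5
```

```bash
python3 -c "
from h import *
show()"
```

```text
t 4.78 pos [ 0.6121 -0.0628  0.044 ] jig xy 0.6152118907778621 0.011568058891104311 yaw(tool y)-0.1227 toolz [ 0.0002 -0.0003 -1.    ] 
F jig -3.409060470780941 -0.2786119417951385 7.23138484316679 grip 60.5279266834259 0.029223583018195092
```

Call:
{"fn": "send_rows", "kwargs": {
  "steps": [
    [[0,1,0,0,0,0],[0,1,0,0,0,0],[0,1,0,0,0,0],[0,1,0,0,0,0],[0,1,0,0,0,0]]
  ]
}}

```text
time: 5.2
ee_pos: [0.617, -0.0634, 0.044]
eef_rot: [0.749, 0.662, -0.0, 0.0]
ft_force: [-4.6, 0.7, 7.5]
width: 0.0291
gripper_force: 60.5
```

Call:
{"fn": "send_rows", "kwargs": {
  "steps": [
    [[0,0.6,0,0,0,0],[0,0.6,0,0,0,0],[0,0.6,0,0,0,0],[0,0.6,0,0,0,0],[0,0.6,0,0,0,0]]
  ]
}}

```text
time: 5.62
ee_pos: [0.62, -0.0638, 0.044]
eef_rot: [0.749, 0.662, -0.0, 0.0]
ft_force: [-4.3, 0.8, 5.8]
width: 0.0296
gripper_force: 60.5
```

Call:
{"fn": "send_rows", "kwargs": {
  "steps": [
    [[0,0.5,0,0,0,0],[0,0.5,0,0,0,0],[0,0.5,0,0,0,0],[0,0.5,0,0,0,0],[0,0.2,0,0,0,0]]
  ]
}}

```text
time: 6.03
ee_pos: [0.6206, -0.0639, 0.0441]
eef_rot: [0.749, 0.662, -0.001, -0.001]
ft_force: [-14.5, 0.6, 16.7]
width: 0.0293
gripper_force: 61.4
```

```bash
python3 -c "
from h import *
show()"
```

```text
t 6.03 pos [ 0.6206 -0.0639  0.0441] jig xy 0.6237425727630228 0.01149958480964148 yaw(tool y)-0.1226 toolz [-0.0026 -0.0003 -1.    ] 
F jig -14.47889154624255 -1.1609514840646855 16.669949962498855 grip 61.38269484043121 0.02928866407569621
```

Call:
{"fn": "send_rows", "kwargs": {
  "steps": [
    [[0,-0.3,0,0,0,0],[0,0,0,0,0,0],[0,0,0,0,0,0],[0,0,0,0,0,0],[0,0,0,0,0,0]]
  ]
}}

```text
time: 6.45
ee_pos: [0.6205, -0.0639, 0.044]
eef_rot: [0.749, 0.662, -0.001, -0.001]
ft_force: [-12.6, 0.2, 13.8]
width: 0.0295
gripper_force: 61.0
```

```bash
python3 -c "
from h import *
s=show();print(s['moment'])
cv2.imwrite('pics/t2.png',cv2.resize(grab_frame('top')[150:285,210:390,::-1],None,fx=4.4,fy=4.4,interpolation=cv2.INTER_CUBIC))"
```

```text
t 6.45 pos [ 0.6205 -0.0639  0.044 ] jig xy 0.6236979363740821 0.01150811768214536 yaw(tool y)-0.1226 toolz [-0.0021 -0.0002 -1.    ] 
F jig -12.518014349494475 -1.2810645119090907 13.845168068640413 grip 61.03880524635315 0.029465216047065566
[0.054  2.3556 0.1712]
```

View pics/t2.png

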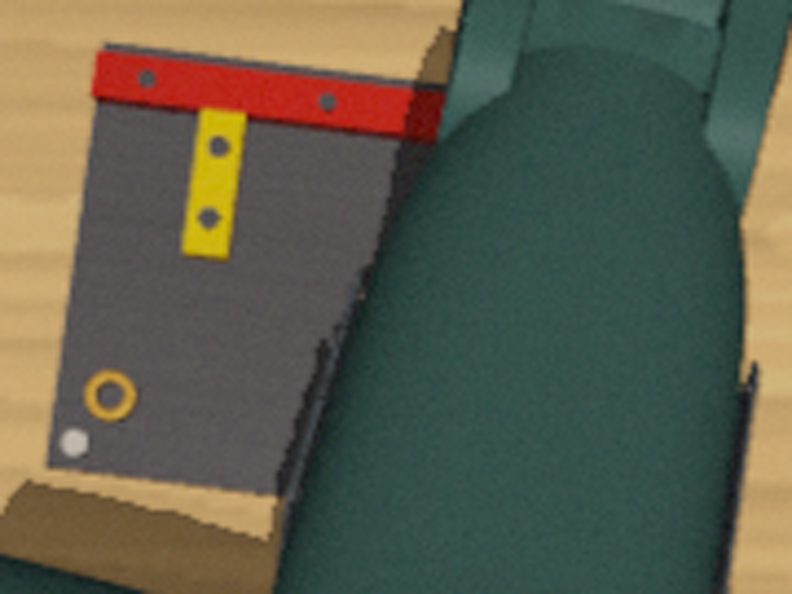

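The arm hides the block, but stop (246,113) and bushing (110,395) are unmoved, and contact came at the expected fence distance. I slide on along the fence.

Call:
{"fn": "send_rows", "kwargs": {
  "steps": [
    [[5,0,0,0,0,0],[10,0,0,0,0,0],[10,0,0,0,0,0],[10,0,0,0,0,0],[5,0,0,0,0,0]]
  ]
}}

```text
time: 6.92
ee_pos: [0.6254, -0.0245, 0.0441]
eef_rot: [0.749, 0.662, -0.002, 0.0]
ft_force: [-16.2, -7.8, 14.4]
width: 0.0292
gripper_force: 61.1
```

```bash
python3 -c "
from h import *
s=show();print(s['moment'])"
```

```text
t 6.92 pos [ 0.6254 -0.0245  0.0441] jig xy 0.6237413038497811 0.05119601022107132 yaw(tool y)-0.1229 toolz [-0.0024 -0.0023 -1.    ] 
F jig -15.187431087716035 -9.722812640160074 14.392546000865996 grip 61.10818684101105 0.02917426600156882
[-1.5841  2.6989  0.2699]
```

Call:
{"fn": "send_rows", "kwargs": {
  "steps": [
    [[10,-0.2,0,0,0,0],[10,0,0,0,0,0],[10,-0.1,0,0,0,0],[10,0,0,0,0,0],[5,0,0,0,0,0]]
  ]
}}

```text
time: 7.33
ee_pos: [0.6308, 0.0204, 0.044]
eef_rot: [0.749, 0.662, -0.001, 0.0]
ft_force: [-11.8, -8.3, 13.7]
width: 0.0294
gripper_force: 61.0
```

Call:
{"fn": "send_rows", "kwargs": {
  "steps": [
    [[10,-0.1,0,0,0,0],[10,0,0,0,0,0],[10,-0.1,0,0,0,0],[7,0,0,0,0,0],[3,0,0,0,0,0]]
  ]
}}

```text
time: 7.75
ee_pos: [0.6356, 0.0601, 0.0441]
eef_rot: [0.749, 0.662, -0.001, 0.0]
ft_force: [-11.9, -8.3, 13.1]
width: 0.0299
gripper_force: 60.8
```

```bash
python3 -c "
from h import *
s=show();print(s['moment'])"
```

```text
t 7.75 pos [0.6356 0.0601 0.0441] jig xy 0.6237515408851205 0.13640549875328523 yaw(tool y)-0.1225 toolz [-0.0017 -0.0019 -1.    ] 
F jig -10.82234133931078 -9.706606030990192 13.111642422425621 grip 60.83782732486725 0.029865456288268886
[-1.3874  2.2096  0.1925]
```

15 mm remain by estimate, so I go slowly.

Call:
{"fn": "send_rows", "kwargs": {
  "steps": [
    [[2,0,0,0,0,0],[2,0,0,0,0,0],[2,0,0,0,0,0],[1.5,0,0,0,0,0],[1,0,0,0,0,0]]
  ]
}}

```text
time: 8.17
ee_pos: [0.6366, 0.0677, 0.0441]
eef_rot: [0.749, 0.662, -0.001, 0.0]
ft_force: [-11.8, -7.2, 13.5]
width: 0.0295
gripper_force: 60.9
```

Call:
{"fn": "send_rows", "kwargs": {
  "steps": [
    [[0.7,0,0,0,0,0],[0.7,0,0,0,0,0],[0.7,0,0,0,0,0],[0.7,0,0,0,0,0],[0.7,0,0,0,0,0]]
  ]
}}

```text
time: 8.58
ee_pos: [0.637, 0.0711, 0.0441]
eef_rot: [0.749, 0.662, -0.001, 0.0]
ft_force: [-11.7, -8.6, 12.9]
width: 0.0294
gripper_force: 60.9
```

Call:
{"fn": "send_rows", "kwargs": {
  "steps": [
    [[0.5,0,0,0,0,0],[0.5,0,0,0,0,0],[0.5,0,0,0,0,0],[0.5,0,0,0,0,0],[0.3,0,0,0,0,0]]
  ]
}}

```text
time: 9.0
ee_pos: [0.6373, 0.0734, 0.0441]
eef_rot: [0.749, 0.662, -0.001, 0.0]
ft_force: [-11.5, -8.0, 13.5]
width: 0.0293
gripper_force: 60.9
```

Call:
{"fn": "send_rows", "kwargs": {
  "steps": [
    [[0.5,0,0,0,0,0],[0.5,0,0,0,0,0],[0.5,0,0,0,0,0],[0.5,0,0,0,0,0],[0.3,0,0,0,0,0]]
  ]
}}

```text
time: 9.42
ee_pos: [0.6375, 0.0757, 0.0441]
eef_rot: [0.749, 0.662, -0.001, 0.0]
ft_force: [-12.7, -7.7, 13.9]
width: 0.0294
gripper_force: 60.9
```

```bash
python3 -c "
from h import *
s=show();print(s['moment'])"
```

```text
t 9.42 pos [0.6375 0.0757 0.0441] jig xy 0.6237488551456594 0.15208164279847616 yaw(tool y)-0.1232 toolz [-0.0019 -0.002  -1.    ] 
F jig -11.709729094232317 -9.190733765501923 13.946543855101503 grip 60.859819650650024 0.029385421729202763
[-1.4666  2.2401  0.1812]
```

Call:
{"fn": "send_rows", "kwargs": {
  "steps": [
    [[0.5,0,0,0,0,0],[0.5,0,0,0,0,0],[0.5,0,0,0,0,0],[0.5,0,0,0,0,0],[0.2,0,0,0,0,0]]
  ]
}}

```text
time: 9.83
ee_pos: [0.6377, 0.0761, 0.0442]
eef_rot: [0.75, 0.662, -0.003, 0.001]
ft_force: [-13.4, -20.9, 16.9]
width: 0.0291
gripper_force: 61.2
```

Call:
{"fn": "send_rows", "kwargs": {
  "steps": [
    [[0,0,0,0,0,0],[0,0,0,0,0,0],[0,0,0,0,0,0],[0,0,0,0,0,0],[0,0,0,0,0,0]]
  ]
}}

```text
time: 10.25
ee_pos: [0.6377, 0.0761, 0.0442]
eef_rot: [0.75, 0.662, -0.003, 0.001]
ft_force: [-14.2, -19.7, 17.0]
width: 0.0294
gripper_force: 61.2
```

```bash
python3 -c "
from h import *
s=show();print(s['moment'])
cv2.imwrite('pics/w3.png',grab_frame('wrist')[:,:,::-1])
cv2.imwrite('pics/s3.png',cv2.resize(grab_frame('side')[150:320,250:430,::-1],None,fx=3.4,fy=3.4,interpolation=cv2.INTER_CUBIC))"
```

```text
t 10.25 pos [0.6377 0.0761 0.0442] jig xy 0.6238255399383015 0.15251462718638822 yaw(tool y)-0.1240 toolz [-0.0022 -0.0055 -1.    ] 
F jig -11.711953542591372 -21.31786545423585 16.961243621989585 grip 61.212549805641174 0.02937449432725928
[-3.7362  2.8261  0.5479]
```

View pics/w3.png

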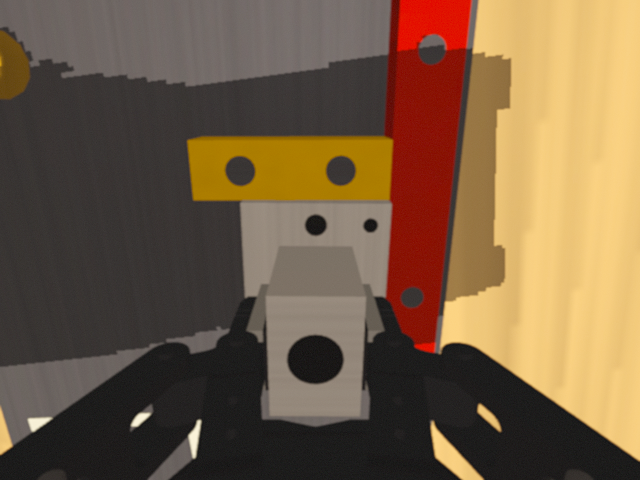

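View pics/s3.png

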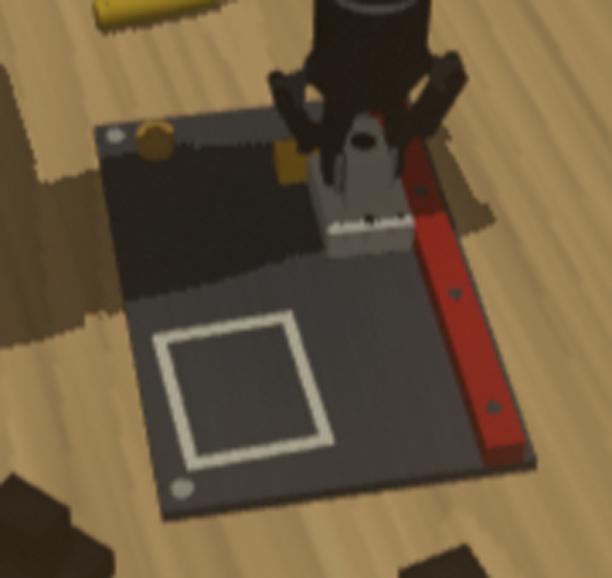

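The wrist view shows the block's end against the stop (edge at row 200, columns 240–390) and its long side against the fence (column ~390). Forces are about 12 N on the fence and 12–20 N on the stop. I hand it in.

```bash
python3 -c "
from h import *
print(close_job());show()"
```

```text
the job is handed in; nothing more can be done
None
the job is handed in; nothing more can be done
```

I handed the job in with the block still held against the red fence (about 12 N) and the yellow stop (roughly 12–20 N, an estimate because sliding friction is mixed in); it never left the plate, the bystanders I could see looked unmoved, and the hand-in call returned no verdict.

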